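Fetch a gauge strip off the riser by its overhanging end

ROBOT

A 6-joint arm with a two-finger parallel gripper is mounted at the origin on a cart in front of the work surface, level with it; the furniture and walls round the work are solid. World frame = base frame: x ahead of the robot, y to its left, z up, the work surface at z = 0. Lengths are in m, angles in rad, forces in N, time in s.
With the tool pointing down it reaches from about 0.375 to 0.975 m from the base axis. Payload 3.8 kg.
Tool frame: the origin (TCP) lies on the centre line of the jaws, within the pads' length; the fingertips stand 19 mm ahead of it and the grasp point (between the pads) is the TCP (arm.tip_reach is the x of the fingertips in the tool frame, in m); x points along the fingers, y is the direction in which the jaws open and shut, and the axes are right-handed (so a half turn about x gives the same grasp; the last joint's range is limited). The gripper opens to 88 mm and grips with 3 to 60 N. Pads are 18 mm wide; open, the fingers measure 123 mm over their backs; the gripper's body (75 mm by 187 mm) begins 45 mm behind the grasp point.
Start: joints at [-1.201, 0.264, 1.604, -0, 1.274, -0.037], TCP at [0.267, -0.62, 0.258] pointing down, gripper open.
Joint ranges: [-2.63, 2.63], [-0.94, 2.18], [0.31, 2.57], [-1.31, 4.45], [0, 2.66], [-2.55, 2.55]. Speed limits (rad/s): [2.57, 2.57, 3.14, 3.14, 3.14, 3.14].

INTERFACE

Orientations are given as [roll, pitch, yaw] about the fixed x, y, z axes, in that order (R = Rz(yaw) Ry(pitch) Rx(roll)).
In Python, from workcell import arm, vision gives the robot as it stands.
- The arm moves only by the tool play_rows, never from a script. Its argument "commands" is a list of rows, each an object of numbers: "tx", "ty", "tz": the shift along the tool's x, y, z as a fraction of full scale; "wx", "wy", "wz": the turn, a rotation vector about the tool's x, y, z as a fraction of full scale; "gripper": the opening, from 0 (shut) to 1 (fully open). A call has exactly 10 rows; each row shifts and turns the commanded pose from where the row before left it, along the tool's axes as they then stand; what a row does not reach is not made up. Full scale, the value 1, is 25 mm for a shift and 5 degrees for a turn. A row lasts 1/12 s, in which the tool goes at most 41.7 mm and 7.16 degrees, less where a joint would pass 70% of its speed; a pose out of reach is approached as far as the arm can. A call with a number of a shift or a turn outside -1 to 1 is refused whole. A call with a gripper value outside its range is refused whole. The fingers move at their own pace and stop on an object; "grip_force" is the grip in N (left out, the last holds). Time passes only in rows, so rows that do not move let the fingers close, or fill a call up. It gives the time, the measured TCP pose, the force and the opening at its end, in the units of the state.
- arm.get_obs(): the state, without advancing time (a new reading comes with each control period).
- vision.capture(name): name is "side" or "top"; returns a dict with "pixels" (480x640x3 uint8, red, green, blue), "fx", "fy", "cx", "cy" (pixels), "dist" ([k1, k2, p1, p2, k3] as OpenCV has them; the pictures are not rectified), "R" (3x3) and "t" (3): a world point X has camera coordinates R X + t. Camera axes: x right, y down, z forward; pixel columns grow to the right and rows downward; lengths in m; the calibration is good to about 2 mm. A picture is of the moment at which its call begins. There is no depth.
- arm.job_done(): hands the job in, once; it reports no verdict.
The state is a dict: "time": time; "qpos": joint angles; "dq": joint speeds; "effort": joint torques, N m; "tcp_pos": TCP position; "orientation": TCP orientation; "force": force on the tool from outside, world axes, zero at the start; "ft_torque": the same for the moment, N m; "finger_gap": finger opening in m.
Only numpy, scipy, OpenCV 4.12 (cv2) and the standard library are available. Lean on these libraries where they do the work, as an engineer would, in place of code of your own. Each camera call takes 0.05 s, during which the arm holds its last target. There are 200 camera calls.

TASK

Two thin gauge strips lie flat on the low plywood riser. Slide the orange one towards you over the riser's front edge until about a quarter of its length hangs over, then pinch it by that overhanging end, lift it off and lay it level across both bars of the green rest, between the lips and centred lengthwise as well. Leave the white strip where it lies.

Things in the scene. Friction and masses are not known exactly. Their poses are not given: they have to be found in the camera images.
- orange_mid (a point): Orange rigid plastic strip, 150 x 45 x 5 mm, 60 g, black marks along one long edge. Point: its centre, half-way up. x along its length, away from the robot at the start; y across; z up. Loose on the left or right half of the riser, near end 15 to 35 mm behind its front edge. Smooth underneath: it slides when pressed with shut fingertips (5 to 15 N) near its middle and drawn along, or when pushed at its far end; it tips if over half overhangs.
- white_mid (a point): White rigid plastic strip, 150 x 45 x 5 mm, 60 g, black marks along one long edge. Point: its centre, half-way up. x along its length, away from the robot at the start; y across; z up. Loose on the other half of the riser, about 100 mm beside the orange one; to be left alone.
- riser_edge (a point): low plywood riser, fixed: top 200 mm deep, 220 mm wide, 50 mm above the table. Point: the middle of the front (near) upper edge of its top; x points away from the robot across the top, square to that edge; y along the edge; z up. In front of the edge is clear table, 50 mm lower.
- rest_seat (a point): green rest, fixed: two upright bars, 10 mm thick, 95 mm long, 60 mm apart (centres), on a foot plate 90 x 99 mm. Bar tops 50 mm above the table, with 8 mm high lips at their ends, 75 mm between lips. Point: height of the bar tops, midway between bars and lips; x square across both bars (the way the strip shall lie), away from the robot; y along the bars; z up.
There are look-alikes about, which are no part of the job. Of the things that look like the part that bears rest_seat, the larger one is meant.

How it is judged:
On the way, in this order (a step that is already met when the one before it is completed fails the run):
1. the orange strip, lying flat on the riser, is slid until its near end reaches the front edge (angle between orange_mid's own z axis and vertical below 0.1 rad and z of orange_mid in the frame of riser_edge below 0.01 m and contact force between orange_strip and riser above 0.1 N and x of orange_mid in the frame of riser_edge between 0.055 and 0.082 m).
2. it still lies flat on the riser, with at least 25 mm of it hanging over the front edge (angle between orange_mid's own z axis and vertical below 0.1 rad and z of orange_mid in the frame of riser_edge below 0.01 m and contact force between orange_strip and riser above 0.1 N and x of orange_mid in the frame of riser_edge below 0.05 m), for 0.2 s.
3. it is held by the end that overhung (at least 30 mm from its centre) and lifted clear of the riser (contact force between the fingers and orange_strip above 0.5 N and x of the grasp point in the frame of orange_mid below -0.03 m and z of orange_mid in the frame of riser_edge above 0.02 m), for 0.2 s.
At the end, for the whole second after the job is handed in: the orange strip lies at rest and level (within 0.1 rad) on both bars of the green rest, between the lips, its centre within 20 mm of the rest's centre in both directions and its length within 0.25 rad of square to the bars; the white strip is within 15 mm of where it was (x of orange_mid in the frame of rest_seat between -0.02 and 0.02 m and y of orange_mid in the frame of rest_seat between -0.02 and 0.02 m and z of orange_mid in the frame of rest_seat between -0.002 and 0.007 m and angle between the x axis of orange_mid and the x axis of rest_seat, either way round below 0.25 rad and angle between orange_mid's own z axis and vertical below 0.1 rad and contact force between orange_strip and rest above 0.1 N and linear speed of orange_strip below 0.02 m/s and distance of white_mid from where it was at the start of the episode below 0.015 m); the robot touches nothing.
It fails at once if the white strip is moved by more than 15 mm (distance of white_mid from where it was at the start of the episode above 0.015 m).
It also fails if it takes over 48 s, if anything falls off the work surface, if the arm or the gripper's body presses on something with over 40 N, if the wrist force passes 120 N, or if a joint passes its speed limit or range.

## Working session

There is one attempt and no reset: what is moved stays moved. The work goes in short steps, Python scripts to look and compute and a tool call to move; the robot and the scene stay as the last step left them, time stands still between calls to the robot, and variables do not carry over. Pictures are saved under pics/ and viewed, about 8 in all and at most 12, crops included, and the job is handed in when it is done.

Besides the shell and the picture viewer there is one more tool, called as name(argument=value, ...), one argument or row to a line, values as JSON. play_rows: Moves the arm, as the interface text tells. Shift numbers are shares of 25 mm and turn numbers shares of 5 degrees, none past 1 either way. Its arguments: {"type":"object","properties":{"commands":{"type":"array","items":{"type":"object","properties":{"tx":{"type":"number","minimum":-1,"maximum":1},"ty":{"type":"number","minimum":-1,"maximum":1},"tz":{"type":"number","minimum":-1,"maximum":1},"wx":{"type":"number","minimum":-1,"maximum":1},"wy":{"type":"number","minimum":-1,"maximum":1},"wz":{"type":"number","minimum":-1,"maximum":1},"gripper":{"type":"number"}}}},"grip_force":{"type":"number"}},"required":["commands"]}

```bash
mkdir -p pics; ls; python3 - <<'E'
from workcell import arm, vision
import cv2,pickle
for n in("top","side"):
    c=vision.capture(n); cv2.imwrite(f"pics/{n}0.png",c["pixels"][:,:,::-1]); pickle.dump(c,open(f"{n}0.pkl","wb"))
    print(n,c["fx"],c["dist"],c["R"],c["t"])
print(arm.get_obs())
E
```

```text
pics
top 435.8335044550117 [-0.0799768  0.         0.         0.         0.       ] [[ 0.02634333 -0.99947844  0.01867809]
 [-0.99623008 -0.02779343 -0.08217763]
 [ 0.0826539  -0.01644284 -0.99644266]] [-0.06595055  0.51828829  0.88641414]
side 607.1248752626605 [-0.17124276  0.          0.          0.          0.        ] [[-0.99987154  0.00276606 -0.01578785]
 [ 0.01408226  0.6220209  -0.782874  ]
 [ 0.0076549  -0.78299576 -0.62197994]] [0.51169253 0.07282493 1.05308956]
{'time': 0.1, 'qpos': array([-1.20086578e+00,  2.64653860e-01,  1.60521313e+00, -1.82128471e-05,
        1.27370891e+00, -3.69022409e-02]), 'dq': array([-0.00068719, -0.00012968, -0.00243043,  0.00365843, -0.00109762,
        0.00046092]), 'effort': array([ 4.17510864e-04, -5.03615642e+01, -3.58072758e+01,  7.29451748e-02,
        2.32920586e-02, -4.66927327e-05]), 'tcp_pos': array([ 0.26687514, -0.61935242,  0.25654175]), 'orientation': array([-1.59892308,  1.568813  ,  1.94950771]), 'force': array([-0.38665781,  0.31584495,  0.09105009]), 'ft_torque': array([0.03177426, 0.04185734, 0.02187045]), 'finger_gap': 0.08811258791899305}
```

View pics/top0.png

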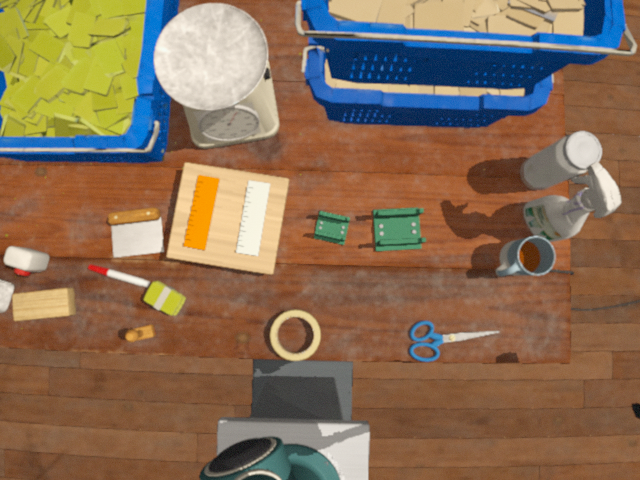

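View pics/side0.png

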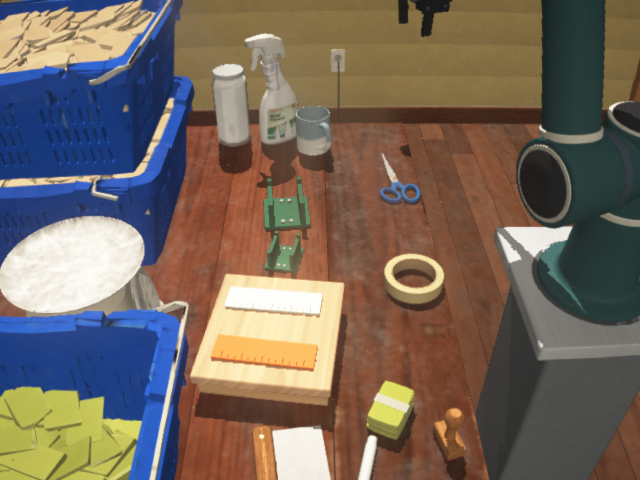

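The top view shows the riser with the orange strip at (201,213) and the white one at (253,217). There are two green rests, a small one at (332,227) and a large one at (399,229). The larger is the one meant, and its size and height will be checked. I'll measure both and view a crop.

```bash
cat > h.py <<'E'
import numpy as np,cv2,pickle
def ray(c,px,z):
    K=np.array([[c["fx"],0,c["cx"]],[0,c["fy"],c["cy"]],[0,0,1]])
    n=cv2.undistortPoints(np.array(px,float).reshape(-1,1,2),K,np.array(c["dist"])).reshape(-1,2)
    R=np.array(c["R"]);o=-R.T@np.array(c["t"])
    d=np.c_[n,np.ones(len(n))]@R
    return o+d*((z-o[2])/d[:,2])[:,None]
def proj(c,X):
    K=np.array([[c["fx"],0,c["cx"]],[0,c["fy"],c["cy"]],[0,0,1]])
    return cv2.projectPoints(np.array(X,float).reshape(-1,1,3),cv2.Rodrigues(np.array(c["R"]))[0],np.array(c["t"],float),K,np.array(c["dist"]))[0].reshape(-1,2)
def mask(c,lo,hi):
    return cv2.inRange(cv2.cvtColor(c["pixels"],cv2.COLOR_RGB2HSV),lo,hi)
def blobs(m,amin):
    m=cv2.morphologyEx(m,cv2.MORPH_CLOSE,np.ones((5,5)))
    return [k for k in cv2.findContours(m,cv2.RETR_EXTERNAL,cv2.CHAIN_APPROX_NONE)[0] if cv2.contourArea(k)>amin]
def rect(c,k,z):
    P=ray(c,k.reshape(-1,2),z)[:,:2]
    (ctr,wh,a)=cv2.minAreaRect((P*1000).astype(np.float32))
    if wh[0]<wh[1]: wh=wh[::-1];a+=90
    return np.round(ctr,1),np.round(wh,1),round((a+90)%180-90,1)
OR=((8,180,120),(20,255,255)); GR=((60,80,20),(90,255,255)); WH=((0,0,190),(180,40,255)); 
E
python3 - <<'E'
from h import *
for n in("top","side"):
    c=pickle.load(open(n+"0.pkl","rb"))
    for nm,r,z,zs in(("or",OR,100,(.055,)),("gr",GR,250,(0.,.05)),("wh",WH,600,(.055,))):
        for k in blobs(mask(c,*r),z):
            x,y,w,h=cv2.boundingRect(k)
            if w>130: continue
            for q in zs: print(n,nm,(x,y,w,h),q,*rect(c,k,q))
    # riser wood
    hsv=cv2.cvtColor(c["pixels"],cv2.COLOR_RGB2HSV)
    p={"top":(245,265),"side":(300,380)}[n]; print("wood",hsv[p[1]-3,p[0]])
t=cv2.imread("pics/top0.png");s=cv2.imread("pics/side0.png")
a=cv2.resize(t[190:270,300:440],(800,457),interpolation=3)[:, :]
b=cv2.resize(s[165:285,240:340],(500,600),interpolation=3)
a=cv2.resize(a,(440,251)); b=cv2.resize(b,(350,420))
o=np.zeros((420,800,3),np.uint8);o[:251,:440]=a;o[:,445:795]=b
cv2.imwrite("pics/crop1.png",o)
E
```

```text
top or (362, 261, 58, 9) 0.055 [ 481.9 -187.1] [115.3  14. ] 88.9
top or (286, 238, 47, 30) 0.055 [502.3 -22.5] [92.3 58.2] -88.4
top or (108, 208, 52, 16) 0.055 [567.8 337.4] [106.8  24.3] -82.0
top or (184, 175, 35, 75) 0.055 [578.9 198.8] [147.7  43.9] -8.8
top or (0, 174, 34, 25) 0.055 [624. 598.] [75.9 50.4] -87.6
top or (278, 159, 52, 16) 0.055 [670.7  -5.7] [103.2  28.6] 79.9
top or (441, 157, 39, 29) 0.055 [ 673.6 -336.8] [84.7 49.2] -61.6
top or (432, 138, 24, 18) 0.055 [ 730.6 -295.9] [49.5 36.5] -87.5
top or (363, 133, 67, 49) 0.055 [ 689.6 -203.5] [126.   96.4] 69.4
top or (501, 119, 31, 18) 0.055 [ 774.1 -452.7] [70.8 31.2] -59.7
top gr (315, 211, 34, 33) 0.0 [561.2 -67.2] [65.1 58.3] 78.7
top gr (315, 211, 34, 33) 0.05 [554.9 -65.6] [61.6 55.2] 78.7
top gr (373, 208, 52, 43) 0.0 [ 562.5 -213.6] [107.2  87.4] -85.1
top gr (373, 208, 52, 43) 0.05 [ 556.1 -204.1] [101.4  82.7] -85.1
top wh (318, 432, 51, 48) 0.055 [ 103.2 -100.4] [98.6 93.1] -89.3
top wh (112, 218, 51, 39) 0.055 [522.7 327.2] [103.5  67.6] -81.3
top wh (236, 181, 34, 75) 0.055 [570.1  93.3] [148.9  44.7] -7.2
top wh (567, 131, 54, 80) 0.055 [ 693.9 -626.4] [181.6  79.3] 25.9
top wh (154, 4, 114, 112) 0.055 [915.8 199.8] [243.9 241.4] 84.6
wood [ 18  94 240]
side gr (535, 0, 105, 321) 0.0 [-295.1 -840.8] [1998.8  267.6] 70.8
side gr (535, 0, 105, 321) 0.05 [-239.8 -728.4] [1860.  249.] 70.8
side wh (273, 427, 57, 53) 0.055 [527.3 370.5] [78. 62.] -83.0
side wh (225, 286, 97, 28) 0.055 [572.5  95.2] [148.8  47.3] -7.4
side wh (504, 227, 68, 30) 0.055 [ 99.3 -39.9] [128.8  81.9] -1.1
wood [ 22  73 252]
```

View pics/crop1.png

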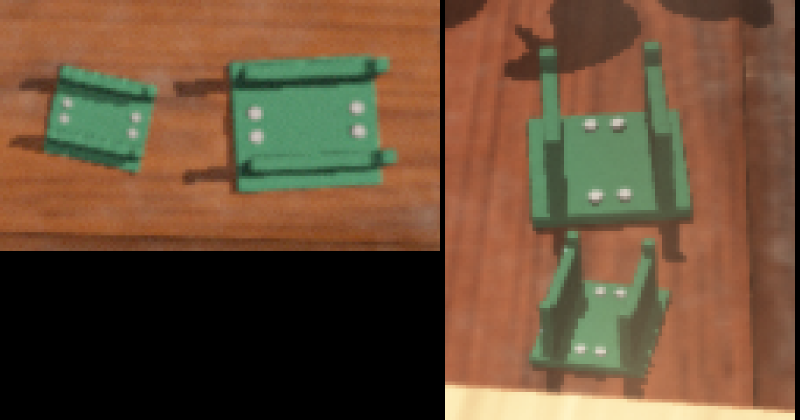

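The crop confirms the target: the large rest at (399,229) has a foot of about 107x87 mm at z=0, which matches 99x90. The small one measures only 65x58. Next, the riser edge and the exact rest pose.

```bash
python3 - <<'E'
from h import *
T=pickle.load(open("top0.pkl","rb"));S=pickle.load(open("side0.pkl","rb"))
for n,c in(("top",T),("side",S)): print(n,"cam",(-np.array(c["R"]).T@np.array(c["t"])).round(3))
# screws on the foot plate: bright, low saturation in foot bbox
for n,c,(x,y,w,h) in(("top",T,(376,215,45,30)),("side",S,(262,195,50,36))):
    g=cv2.cvtColor(c["pixels"],cv2.COLOR_RGB2HSV)[y:y+h,x:x+w]
    m=((g[...,1]<80)&(g[...,2]>110)).astype(np.uint8)
    N,_,st,ce=cv2.connectedComponentsWithStats(m)
    P=[ce[i]+(x,y) for i in range(1,N) if 3<st[i,4]<40]
    print(n,"screws",np.round(P,1).tolist(),(ray(c,P,.01)*1000).round(1).tolist())
# side: rest green
m=mask(S,(60,60,20),(95,255,255))
for k in blobs(m[:, :400].copy(),200): print("side green",cv2.boundingRect(k))
# lips (picked from crop) at z=.058
lp=[(547,47),(652,47),(551,114),(656,114)]
P=[(240+(u-445)/3.5,165+v/3.5) for u,v in lp]; print("side lips",np.round(P,1).tolist(),(ray(S,P,.058)*1000).round(1).tolist())
lt=[(383,63),(390,157),(238,68),(246,165)]
P=[(300+u/3.143,190+v/3.143) for u,v in lt]; print("top lips",(ray(T,P,.058)*1000).round(1).tolist())
# riser
for n,c in(("top",T),("side",S)):
    g=cv2.cvtColor(c["pixels"],cv2.COLOR_RGB2HSV)
    m=cv2.inRange(g,(10,40,200),(30,140,255))|mask(c,*OR)|mask(c,*WH)
    for k in blobs(cv2.morphologyEx(m,cv2.MORPH_OPEN,np.ones((3,3))),3000):
        x,y,w,h=cv2.boundingRect(k)
        if not (150<x<240 and 150<y<300): continue
        ap=cv2.approxPolyDP(cv2.convexHull(k),6,True).reshape(-1,2)
        print(n,"riser",ap.tolist(),(ray(c,ap,.05)*1000).round(1)[:,:2].tolist(),*rect(c,k,.05))
g=mask(S,(5,150,120),(25,255,255))
for k in blobs(g,800): print("side orange",cv2.boundingRect(k),*rect(S,k,.055))
E
```

```text
top cam [ 0.445 -0.037  0.927]
side cam [0.503 0.778 0.72 ]
top screws [[419.0, 226.5], [413.2, 223.9], [380.7, 225.7], [413.6, 231.3], [381.2, 233.0]] [[567.2, -254.8, 10.0], [572.4, -242.3, 10.0], [566.6, -172.4, 10.0], [556.5, -243.3, 10.0], [550.9, -173.8, 10.0]]
side screws [[265.5, 199.0], [264.0, 210.5], [265.0, 224.0]] [[607.2, -245.0, 10.0], [607.8, -204.8, 10.0], [603.2, -160.1, 10.0]]
side green (264, 186, 33, 41)
side lips [[269.1, 178.4], [299.1, 178.4], [270.3, 197.6], [300.3, 197.6]] [[597.0, -248.1, 58.0], [536.7, -246.3, 58.0], [591.2, -180.4, 58.0], [533.6, -178.9, 58.0]]
top lips [[594.7, -249.1, 58.0], [533.7, -254.0, 58.0], [588.5, -154.9, 58.0], [526.0, -161.0, 58.0]]
top riser [[175, 161], [264, 169], [288, 179], [272, 273], [167, 256]] [[684.0, 260.0], [671.6, 75.0], [652.0, 25.0], [459.2, 50.6], [487.4, 264.8]] [575.9 153.3] [238.4 209.2] 82.9
side riser [[226, 274], [343, 283], [328, 390], [191, 376]] [[654.6, 28.7], [461.5, 54.2], [490.5, 268.1], [681.9, 242.7]] [572.2 147.8] [220.4 198.6] 82.5
side orange (434, 407, 32, 50) [337.  341.1] [75.7 39.3] 81.4
side orange (179, 381, 98, 99) [625.4 331.2] [166.3 117.1] -81.6
side orange (211, 335, 106, 35) [580.7 203.1] [148.9  45.9] -8.9
side orange (390, 312, 71, 145) [344.3 251.9] [246.   94.1] -87.0
side orange (168, 126, 106, 219) [ 673.1 -154.4] [679.1 191.3] -84.5
```

```bash
cat >> h.py <<'E'
from scipy.spatial.transform import Rotation as Ro
def go(o,p,yaw):
    """tool-frame shift (units of 25mm, in the axes AFTER turning) and turn (units of 5deg); yaw = world yaw of tool z or -z"""
    R=Ro.from_euler("xyz",o["orientation"]).as_matrix()
    best=None
    for s in(0,np.pi):
        y=np.array([-np.sin(yaw+s),np.cos(yaw+s),0]);x=np.array([0,0,-1.])
        Rt=np.c_[x,y,np.cross(x,y)]
        w=Ro.from_matrix(R.T@Rt).as_rotvec(degrees=True)
        if best is None or np.linalg.norm(w)<np.linalg.norm(best[1]): best=(Rt,w)
    Rt,w=best; d=np.array(p)-o["tcp_pos"]
    print("t",o["time"],"tcp",o["tcp_pos"].round(4),"F",o["force"].round(1),"gap",round(o["finger_gap"],4))
    print("turn",(w/5).round(2),"shift after turn",(Rt.T@d/.025).round(2),"shift now",(R.T@d/.025).round(2)); print("Rt",Rt.round(3).tolist(),"R",R.round(3).tolist())
E
python3 - <<'E'
from h import *
from workcell import arm
go(arm.get_obs(),[.580,.201,.055+.019+.04],np.radians(-8.3))
E
```

```text
t 0.1 tcp [ 0.2669 -0.6194  0.2565] F [-0.4  0.3  0.1] gap 0.0881
turn [6.32 0.01 0.02] shift after turn [  5.7  -34.28  -7.66] shift now [  5.75 -25.17 -24.49]
Rt [[0.0, -0.144, -0.99], [0.0, -0.99, 0.144], [-1.0, 0.0, 0.0]] R [[-0.001, 0.396, -0.918], [0.002, -0.918, -0.396], [-1.0, -0.002, -0.0]]
```

play_rows(
  commands=[
    {"wx": 0.9, "ty": -1, "tz": -0.8, "gripper": 0},
    {"wx": 0.9, "ty": -1, "tz": -0.8, "gripper": 0},
    {"wx": 0.9, "ty": -1, "tz": -0.7, "gripper": 0},
    {"wx": 0.9, "ty": -1, "tz": -0.6, "gripper": 0},
    {"wx": 0.9, "ty": -1, "tz": -0.5, "gripper": 0},
    {"wx": 0.9, "ty": -1, "tz": -0.4, "gripper": 0},
    {"wx": 0.9, "ty": -1, "tz": -0.2, "gripper": 0},
    {"ty": -1, "gripper": 0},
    {"ty": -1, "gripper": 0},
    {"ty": -1, "gripper": 0},
  ],
)

```text
$.commands[0]: bad value
```

play_rows(
  commands=[
    {"ty": -1, "gripper": 0},
    {"ty": -1, "gripper": 0},
    {"ty": -1, "gripper": 0},
    {"ty": -1, "gripper": 0},
    {"ty": -1, "gripper": 0},
    {"ty": -1, "gripper": 0},
    {"ty": -1, "gripper": 0},
    {"ty": -1, "gripper": 0},
    {"ty": -1, "gripper": 0},
    {"ty": -1, "gripper": 0},
  ],
)

```text
$.commands[0]: bad value
```

```bash
python3 - <<'E'
from h import *
from workcell import arm
go(arm.get_obs(),[.580,.201,.055+.019+.02],np.radians(-8.3)); print(arm.get_obs()["qpos"].round(2))
E
```

```text
t 0.1 tcp [ 0.2669 -0.6194  0.2565] F [-0.4  0.3  0.1] gap 0.0881
turn [6.32 0.01 0.02] shift after turn [  6.5  -34.28  -7.66] shift now [  6.55 -25.17 -24.49]
Rt [[0.0, -0.144, -0.99], [0.0, -0.99, 0.144], [-1.0, 0.0, 0.0]] R [[-0.001, 0.396, -0.918], [0.002, -0.918, -0.396], [-1.0, -0.002, -0.0]]
[-1.2   0.26  1.61 -0.    1.27 -0.04]
```

play_rows(
  commands=[
    {"tx": 0, "ty": -1, "tz": -0.8, "wx": 0.9, "wy": 0, "wz": 0, "gripper": 0},
    {"tx": 0, "ty": -1, "tz": -0.8, "wx": 0.9, "wy": 0, "wz": 0, "gripper": 0},
    {"tx": 0, "ty": -1, "tz": -0.7, "wx": 0.9, "wy": 0, "wz": 0, "gripper": 0},
    {"tx": 0, "ty": -1, "tz": -0.6, "wx": 0.9, "wy": 0, "wz": 0, "gripper": 0},
    {"tx": 0, "ty": -1, "tz": -0.5, "wx": 0.9, "wy": 0, "wz": 0, "gripper": 0},
    {"tx": 0, "ty": -1, "tz": -0.4, "wx": 0.9, "wy": 0, "wz": 0, "gripper": 0},
    {"tx": 0, "ty": -1, "tz": -0.2, "wx": 0.9, "wy": 0, "wz": 0, "gripper": 0},
    {"tx": 0, "ty": -1, "tz": 0, "wx": 0, "wy": 0, "wz": 0, "gripper": 0},
    {"tx": 0, "ty": -1, "tz": 0, "wx": 0, "wy": 0, "wz": 0, "gripper": 0},
    {"tx": 0, "ty": -1, "tz": 0, "wx": 0, "wy": 0, "wz": 0, "gripper": 0},
  ],
)

```text
time: 0.93
tcp_pos: [0.3446, -0.3516, 0.2572]
orientation: [-0.767, 1.57, 2.231]
force: [0.2, 0.2, -0.1]
finger_gap: 0.0238
```

play_rows(
  commands=[
    {"tx": 0, "ty": -1, "tz": 0, "wx": 0, "wy": 0, "wz": 0, "gripper": 0},
    {"tx": 0, "ty": -1, "tz": 0, "wx": 0, "wy": 0, "wz": 0, "gripper": 0},
    {"tx": 0, "ty": -1, "tz": 0, "wx": 0, "wy": 0, "wz": 0, "gripper": 0},
    {"tx": 0, "ty": -1, "tz": 0, "wx": 0, "wy": 0, "wz": 0, "gripper": 0},
    {"tx": 0, "ty": -1, "tz": 0, "wx": 0, "wy": 0, "wz": 0, "gripper": 0},
    {"tx": 0, "ty": -1, "tz": 0, "wx": 0, "wy": 0, "wz": 0, "gripper": 0},
    {"tx": 0, "ty": -1, "tz": 0, "wx": 0, "wy": 0, "wz": 0, "gripper": 0},
    {"tx": 0, "ty": -1, "tz": 0, "wx": 0, "wy": 0, "wz": 0, "gripper": 0},
    {"tx": 0, "ty": -1, "tz": 0, "wx": 0, "wy": 0, "wz": 0, "gripper": 0},
    {"tx": 0, "ty": -1, "tz": 0, "wx": 0, "wy": 0, "wz": 0, "gripper": 0},
  ],
)

```text
time: 1.77
tcp_pos: [0.38, -0.1044, 0.2573]
orientation: [-0.296, 1.57, 2.703]
force: [0.5, 0.5, 0.6]
finger_gap: 0.0006
```

```bash
python3 - <<'E'
from h import *
from workcell import arm
go(arm.get_obs(),[.580,.201,.055+.019+.02],np.radians(-8.3)); print(arm.get_obs()["qpos"].round(2))
E
```

```text
t 1.7667 tcp [ 0.38   -0.1044  0.2573] F [0.5 0.5 0.6] gap 0.0006
turn [0.02 0.01 0.  ] shift after turn [  6.53 -13.24  -6.15] shift now [  6.53 -13.23  -6.18]
Rt [[0.0, -0.144, -0.99], [0.0, -0.99, 0.144], [-1.0, 0.0, 0.0]] R [[-0.0, -0.143, -0.99], [0.0, -0.99, 0.143], [-1.0, -0.0, 0.0]]
[-0.33 -0.29  2.16  0.    1.28  1.38]
```

play_rows(
  commands=[
    {"tx": 0, "ty": -1, "tz": -0.6, "wx": 0, "wy": 0, "wz": 0, "gripper": 0},
    {"tx": 0, "ty": -1, "tz": -0.6, "wx": 0, "wy": 0, "wz": 0, "gripper": 0},
    {"tx": 0, "ty": -1, "tz": -0.6, "wx": 0, "wy": 0, "wz": 0, "gripper": 0},
    {"tx": 0, "ty": -1, "tz": -0.6, "wx": 0, "wy": 0, "wz": 0, "gripper": 0},
    {"tx": 0, "ty": -1, "tz": -0.6, "wx": 0, "wy": 0, "wz": 0, "gripper": 0},
    {"tx": 0, "ty": -1, "tz": -0.6, "wx": 0, "wy": 0, "wz": 0, "gripper": 0},
    {"tx": 0, "ty": -1, "tz": -0.6, "wx": 0, "wy": 0, "wz": 0, "gripper": 0},
    {"tx": 0, "ty": -1, "tz": -0.6, "wx": 0, "wy": 0, "wz": 0, "gripper": 0},
    {"tx": 0, "ty": -1, "tz": -0.6, "wx": 0, "wy": 0, "wz": 0, "gripper": 0},
    {"tx": 0, "ty": -1, "tz": -0.6, "wx": 0, "wy": 0, "wz": 0, "gripper": 0},
  ],
)

```text
time: 2.6
tcp_pos: [0.5649, 0.1217, 0.2571]
orientation: [0.393, 1.57, -2.891]
force: [-0.1, 0.1, 0.4]
finger_gap: 0.0002
```

play_rows(
  commands=[
    {"tx": 0.5, "ty": -1, "tz": -0.18, "wx": 0, "wy": 0, "wz": 0, "gripper": 0},
    {"tx": 1, "ty": -1, "tz": 0, "wx": 0, "wy": 0, "wz": 0, "gripper": 0},
    {"tx": 1, "ty": -1, "tz": 0, "wx": 0, "wy": 0, "wz": 0, "gripper": 0},
    {"tx": 1, "ty": -0.24, "tz": 0, "wx": 0, "wy": 0, "wz": 0, "gripper": 0},
    {"tx": 1, "ty": 0, "tz": 0, "wx": 0, "wy": 0, "wz": 0, "gripper": 0},
    {"tx": 1, "ty": 0, "tz": 0, "wx": 0, "wy": 0, "wz": 0, "gripper": 0},
    {"tx": 0.6, "ty": 0, "tz": 0, "wx": 0, "wy": 0, "wz": 0, "gripper": 0},
    {"tx": 0.3, "ty": 0, "tz": 0, "wx": 0, "wy": 0, "wz": 0, "gripper": 0},
    {"tx": 0, "ty": 0, "tz": 0, "wx": 0, "wy": 0, "wz": 0, "gripper": 0},
    {"tx": 0, "ty": 0, "tz": 0, "wx": 0, "wy": 0, "wz": 0, "gripper": 0},
  ],
)

```text
time: 3.43
tcp_pos: [0.5805, 0.1999, 0.0977]
orientation: [0.399, 1.57, -2.886]
force: [0.7, 0.6, -0.1]
finger_gap: 0.0001
```

```bash
python3 - <<'E'
from h import *
from workcell import arm,vision
go(arm.get_obs(),[.580,.201,.055+.019],np.radians(-8.3)); print(arm.get_obs()["qpos"].round(2))
c=vision.capture("side");cv2.imwrite("pics/s1.png",cv2.resize(c["pixels"][200:420,140:400,::-1],(709,600)))
E
```

```text
t 3.4333 tcp [0.5805 0.1999 0.0977] F [ 0.7  0.6 -0.1] gap 0.0001
turn [ 0.02  0.   -0.  ] shift after turn [ 0.95 -0.04  0.03] shift now [ 0.95 -0.04  0.03]
Rt [[0.0, -0.144, -0.99], [0.0, -0.99, 0.144], [-1.0, 0.0, 0.0]] R [[-0.0, -0.143, -0.99], [-0.0, -0.99, 0.143], [-1.0, 0.0, 0.0]]
[0.29 0.29 1.88 0.   0.97 2.  ]
```

View pics/s1.png

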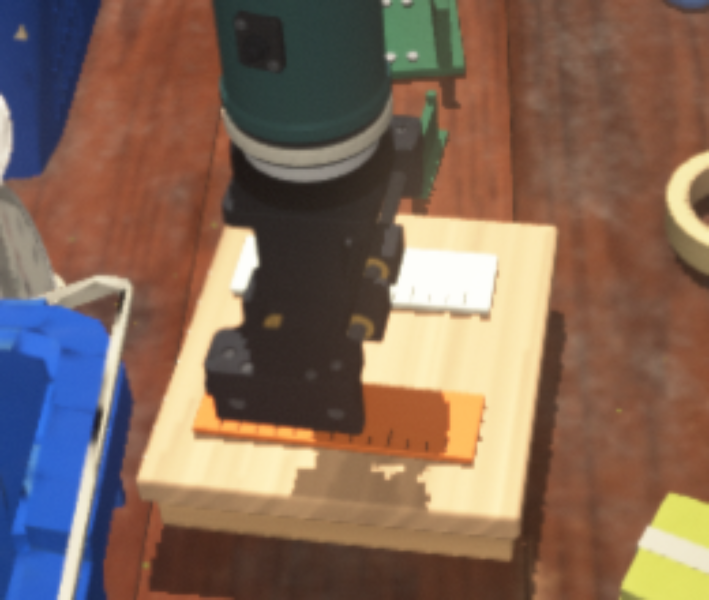

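The crop shows the shut gripper above the orange strip near its middle, around (300,400), and clear of the white one. I'll descend to just above contact, then press in small steps.

play_rows(
  commands=[
    {"tx": 0.4, "ty": 0, "tz": 0, "wx": 0, "wy": 0, "wz": 0, "gripper": 0},
    {"tx": 0.2, "ty": 0, "tz": 0, "wx": 0, "wy": 0, "wz": 0, "gripper": 0},
    {"tx": 0.1, "ty": 0, "tz": 0, "wx": 0, "wy": 0, "wz": 0, "gripper": 0},
    {"tx": 0.04, "ty": 0, "tz": 0, "wx": 0, "wy": 0, "wz": 0, "gripper": 0},
    {"tx": 0.04, "ty": 0, "tz": 0, "wx": 0, "wy": 0, "wz": 0, "gripper": 0},
    {"tx": 0.04, "ty": 0, "tz": 0, "wx": 0, "wy": 0, "wz": 0, "gripper": 0},
    {"tx": 0, "ty": 0, "tz": 0, "wx": 0, "wy": 0, "wz": 0, "gripper": 0},
    {"tx": 0, "ty": 0, "tz": 0, "wx": 0, "wy": 0, "wz": 0, "gripper": 0},
    {"tx": 0, "ty": 0, "tz": 0, "wx": 0, "wy": 0, "wz": 0, "gripper": 0},
    {"tx": 0, "ty": 0, "tz": 0, "wx": 0, "wy": 0, "wz": 0, "gripper": 0},
  ],
)

```text
time: 4.32
tcp_pos: [0.5806, 0.2, 0.0774]
orientation: [-2.586, 1.57, 0.412]
force: [0.1, -0.3, 0.0]
finger_gap: 0.0002
```

play_rows(
  commands=[
    {"tx": 0.04, "ty": 0, "tz": 0, "wx": 0, "wy": 0, "wz": 0, "gripper": 0},
    {"tx": 0.04, "ty": 0, "tz": 0, "wx": 0, "wy": 0, "wz": 0, "gripper": 0},
    {"tx": 0.04, "ty": 0, "tz": 0, "wx": 0, "wy": 0, "wz": 0, "gripper": 0},
    {"tx": 0, "ty": 0, "tz": 0, "wx": 0, "wy": 0, "wz": 0, "gripper": 0},
    {"tx": 0, "ty": 0, "tz": 0, "wx": 0, "wy": 0, "wz": 0, "gripper": 0},
    {"tx": 0, "ty": 0, "tz": 0, "wx": 0, "wy": 0, "wz": 0, "gripper": 0},
    {"tx": 0, "ty": 0, "tz": 0, "wx": 0, "wy": 0, "wz": 0, "gripper": 0},
    {"tx": 0, "ty": 0, "tz": 0, "wx": 0, "wy": 0, "wz": 0, "gripper": 0},
    {"tx": 0, "ty": 0, "tz": 0, "wx": 0, "wy": 0, "wz": 0, "gripper": 0},
    {"tx": 0, "ty": 0, "tz": 0, "wx": 0, "wy": 0, "wz": 0, "gripper": 0},
  ],
)

```text
time: 5.15
tcp_pos: [0.5807, 0.2, 0.0744]
orientation: [-2.667, 1.57, 0.332]
force: [-0.8, 0.2, 3.1]
finger_gap: 0.0005
```

play_rows(
  commands=[
    {"tx": 0.02, "ty": 0, "tz": 0, "wx": 0, "wy": 0, "wz": 0, "gripper": 0},
    {"tx": 0.02, "ty": 0, "tz": 0, "wx": 0, "wy": 0, "wz": 0, "gripper": 0},
    {"tx": 0, "ty": 0, "tz": 0, "wx": 0, "wy": 0, "wz": 0, "gripper": 0},
    {"tx": 0, "ty": 0, "tz": 0, "wx": 0, "wy": 0, "wz": 0, "gripper": 0},
    {"tx": 0, "ty": 0, "tz": 0, "wx": 0, "wy": 0, "wz": 0, "gripper": 0},
    {"tx": 0, "ty": 0, "tz": 0, "wx": 0, "wy": 0, "wz": 0, "gripper": 0},
    {"tx": 0, "ty": 0, "tz": 0, "wx": 0, "wy": 0, "wz": 0, "gripper": 0},
    {"tx": 0, "ty": 0, "tz": 0, "wx": 0, "wy": 0, "wz": 0, "gripper": 0},
    {"tx": 0, "ty": 0, "tz": 0, "wx": 0, "wy": 0, "wz": 0, "gripper": 0},
    {"tx": 0, "ty": 0, "tz": 0, "wx": 0, "wy": 0, "wz": 0, "gripper": 0},
  ],
)

```text
time: 5.98
tcp_pos: [0.5807, 0.2, 0.0744]
orientation: [-2.673, 1.57, 0.326]
force: [-2.2, -1.2, 8.6]
finger_gap: 0.0004
```

play_rows(
  commands=[
    {"tx": 0, "ty": 0, "tz": 0.1, "wx": 0, "wy": 0, "wz": 0, "gripper": 0},
    {"tx": 0, "ty": 0, "tz": 0.15, "wx": 0, "wy": 0, "wz": 0, "gripper": 0},
    {"tx": 0, "ty": 0, "tz": 0.15, "wx": 0, "wy": 0, "wz": 0, "gripper": 0},
    {"tx": 0, "ty": 0, "tz": 0.15, "wx": 0, "wy": 0, "wz": 0, "gripper": 0},
    {"tx": 0, "ty": 0, "tz": 0.15, "wx": 0, "wy": 0, "wz": 0, "gripper": 0},
    {"tx": 0, "ty": 0, "tz": 0.15, "wx": 0, "wy": 0, "wz": 0, "gripper": 0},
    {"tx": 0, "ty": 0, "tz": 0.15, "wx": 0, "wy": 0, "wz": 0, "gripper": 0},
    {"tx": 0, "ty": 0, "tz": 0.1, "wx": 0, "wy": 0, "wz": 0, "gripper": 0},
    {"tx": 0, "ty": 0, "tz": 0.1, "wx": 0, "wy": 0, "wz": 0, "gripper": 0},
    {"tx": 0, "ty": 0, "tz": 0, "wx": 0, "wy": 0, "wz": 0, "gripper": 0},
  ],
)

```text
time: 6.82
tcp_pos: [0.5518, 0.2047, 0.0744]
orientation: [-2.712, 1.568, 0.286]
force: [0.5, -0.7, 7.0]
finger_gap: 0.0005
```

```bash
python3 - <<'E'
from h import *
from workcell import arm,vision
c=vision.capture("side")
for k in blobs(mask(c,(5,150,60),(25,255,255)),200):
    x,y,w,h=cv2.boundingRect(k)
    if 200<y<400 and 180<x<360: print((x,y,w,h),*rect(c,k,.055))
cv2.imwrite("pics/s2.png",cv2.resize(c["pixels"][200:420,140:400,::-1],(709,600)))
E
```

```text
(291, 388, 75, 92) [495.5 332.7] [134.6  88.7] 77.2
(297, 343, 42, 34) [504.3 217.1] [63.6 54.7] -7.5
(344, 282, 28, 20) [444.4  83.2] [41.6 40.6] -64.6
```

View pics/s2.png

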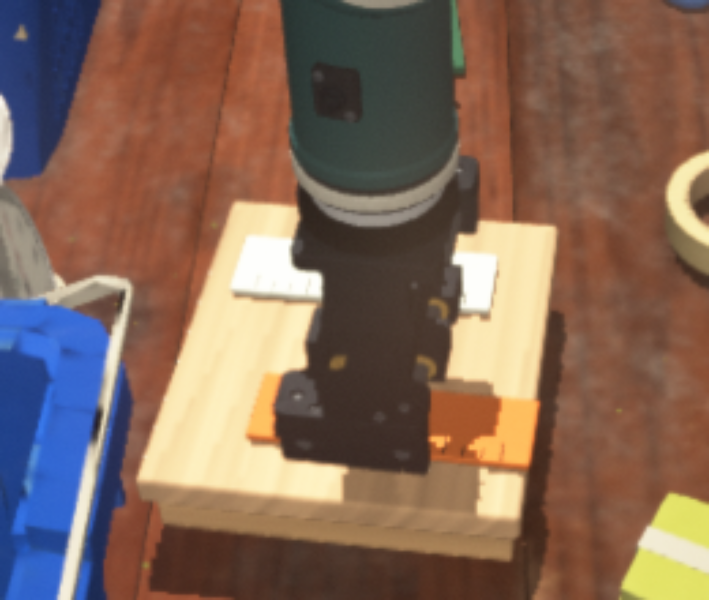

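The crop shows the orange strip moved with the fingertips. Its near end at (540,435) is now just over the front edge, and the white strip is unmoved. I'll draw it a further 33 mm.

play_rows(
  commands=[
    {"tx": 0, "ty": 0, "tz": 0.1, "wx": 0, "wy": 0, "wz": 0, "gripper": 0},
    {"tx": 0, "ty": 0, "tz": 0.15, "wx": 0, "wy": 0, "wz": 0, "gripper": 0},
    {"tx": 0, "ty": 0, "tz": 0.15, "wx": 0, "wy": 0, "wz": 0, "gripper": 0},
    {"tx": 0, "ty": 0, "tz": 0.15, "wx": 0, "wy": 0, "wz": 0, "gripper": 0},
    {"tx": 0, "ty": 0, "tz": 0.15, "wx": 0, "wy": 0, "wz": 0, "gripper": 0},
    {"tx": 0, "ty": 0, "tz": 0.15, "wx": 0, "wy": 0, "wz": 0, "gripper": 0},
    {"tx": 0, "ty": 0, "tz": 0.15, "wx": 0, "wy": 0, "wz": 0, "gripper": 0},
    {"tx": 0, "ty": 0, "tz": 0.15, "wx": 0, "wy": 0, "wz": 0, "gripper": 0},
    {"tx": 0, "ty": 0, "tz": 0.1, "wx": 0, "wy": 0, "wz": 0, "gripper": 0},
    {"tx": 0, "ty": 0, "tz": 0.07, "wx": 0, "wy": 0, "wz": 0, "gripper": 0},
  ],
)

```text
time: 7.7
tcp_pos: [0.5195, 0.2094, 0.0744]
orientation: [-2.739, 1.567, 0.26]
force: [1.3, 0.3, 5.5]
finger_gap: 0.0005
```

play_rows(
  commands=[
    {"tx": 0, "ty": 0, "tz": 0, "wx": 0, "wy": 0, "wz": 0, "gripper": 0},
    {"tx": -0.04, "ty": 0, "tz": 0, "wx": 0, "wy": 0, "wz": 0, "gripper": 0},
    {"tx": -0.2, "ty": 0, "tz": 0, "wx": 0, "wy": 0, "wz": 0, "gripper": 0},
    {"tx": -0.6, "ty": 0, "tz": 0, "wx": 0, "wy": 0, "wz": 0, "gripper": 0},
    {"tx": -1, "ty": 0, "tz": 0, "wx": 0, "wy": 0, "wz": 0, "gripper": 1},
    {"tx": -0.3, "ty": 0, "tz": 1, "wx": 0, "wy": 0, "wz": 0, "gripper": 1},
    {"tx": 0, "ty": 0, "tz": 1, "wx": 0, "wy": 0, "wz": 0, "gripper": 1},
    {"tx": 0, "ty": 0, "tz": 0.3, "wx": 0, "wy": 0, "wz": 0, "gripper": 1},
    {"tx": 0, "ty": 0, "tz": 0, "wx": 0, "wy": 0, "wz": 0, "gripper": 1},
    {"tx": 0, "ty": 0, "tz": 0, "wx": 0, "wy": 0, "wz": 0, "gripper": 1},
  ],
)

```text
time: 8.53
tcp_pos: [0.461, 0.217, 0.1263]
orientation: [1.157, 1.57, -2.126]
force: [0.3, -0.1, 0.1]
finger_gap: 0.0385
```

```bash
cat > look.py <<'E'
import sys
from h import *
from workcell import arm,vision
for n in("top","side"):
    c=vision.capture(n); pickle.dump(c,open(n+sys.argv[1]+".pkl","wb"))
    for k in blobs(mask(c,(5,150,60),(25,255,255)),300):
        x,y,w,h=cv2.boundingRect(k)
        if (160<x<250 and 160<y<280 if n=="top" else 200<x<360 and 300<y<380): print(n,(x,y,w,h),*rect(c,k,.055))
    cv2.imwrite(f"pics/{n}{sys.argv[1]}.png",c["pixels"][:,:,::-1])
E
python3 look.py 3; python3 - <<'E'
from workcell import arm
o=arm.get_obs();print(o["tcp_pos"],o["force"],o["finger_gap"])
import cv2,numpy as np
a=cv2.imread("pics/side3.png")[200:420,140:400];b=cv2.imread("pics/top3.png")[140:300,130:310]
o=np.hstack([cv2.resize(a,(425,360)),cv2.resize(b,(375,360))]);cv2.imwrite("pics/c3.png",o)
E
```

```text
top (182, 205, 31, 55) [538. 205.] [108.2  45.4] -8.3
side (253, 340, 119, 64) [515.  237.8] [168.5  94.5] -11.8
[0.46196222 0.21702205 0.12649719] [-0.07497193  0.17413032  0.51162191] 0.04664650018067883
```

View pics/c3.png

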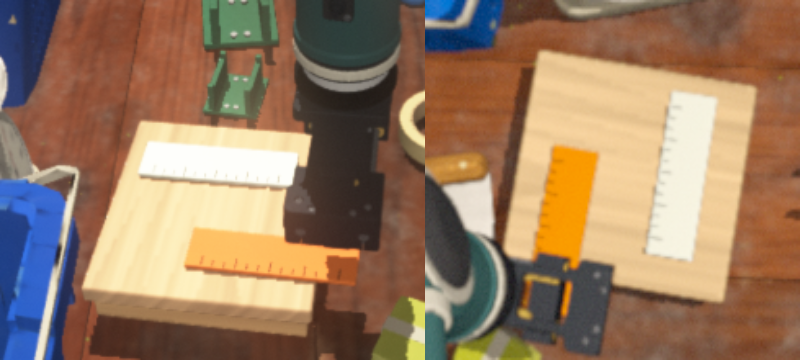

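The crop shows the strip flat with its near end overhanging at (357,268) in the left half. The white strip is unmoved. The gripper stands over the overhanging end, at strip x ≈ -57 mm. I'll descend and pinch it across its width.

play_rows(
  commands=[
    {"tx": 0, "ty": 0, "tz": 0, "wx": 0, "wy": 0, "wz": 0, "gripper": 0.85},
    {"tx": 0, "ty": 0, "tz": 0, "wx": 0, "wy": 0, "wz": 0, "gripper": 0.85},
    {"tx": 0, "ty": 0, "tz": 0, "wx": 0, "wy": 0, "wz": 0, "gripper": 0.85},
    {"tx": 0.2, "ty": 0, "tz": 0, "wx": 0, "wy": 0, "wz": 0, "gripper": 0.85},
    {"tx": 0.5, "ty": 0, "tz": 0, "wx": 0, "wy": 0, "wz": 0, "gripper": 0.85},
    {"tx": 0.8, "ty": 0, "tz": 0, "wx": 0, "wy": 0, "wz": 0, "gripper": 0.85},
    {"tx": 0.8, "ty": 0, "tz": 0, "wx": 0, "wy": 0, "wz": 0, "gripper": 0.85},
    {"tx": 0.4, "ty": 0, "tz": 0, "wx": 0, "wy": 0, "wz": 0, "gripper": 0.85},
    {"tx": 0.2, "ty": 0, "tz": 0, "wx": 0, "wy": 0, "wz": 0, "gripper": 0.85},
    {"tx": 0, "ty": 0, "tz": 0, "wx": 0, "wy": 0, "wz": 0, "gripper": 0.85},
  ],
)

```text
time: 9.47
tcp_pos: [0.4603, 0.2166, 0.0528]
orientation: [0.527, 1.568, -2.758]
force: [0.1, -1.5, 0.3]
finger_gap: 0.075
```

play_rows(
  commands=[
    {"tx": 0, "ty": 0, "tz": 0, "wx": 0, "wy": 0, "wz": 0, "gripper": 0.3},
    {"tx": 0, "ty": 0, "tz": 0, "wx": 0, "wy": 0, "wz": 0, "gripper": 0.3},
    {"tx": 0, "ty": 0, "tz": 0, "wx": 0, "wy": 0, "wz": 0, "gripper": 0.3},
    {"tx": 0, "ty": 0, "tz": 0, "wx": 0, "wy": 0, "wz": 0, "gripper": 0.3},
    {"tx": 0, "ty": 0, "tz": 0, "wx": 0, "wy": 0, "wz": 0, "gripper": 0.3},
    {"tx": 0, "ty": 0, "tz": 0, "wx": 0, "wy": 0, "wz": 0, "gripper": 0.3},
    {"tx": 0, "ty": 0, "tz": 0, "wx": 0, "wy": 0, "wz": 0, "gripper": 0.3},
    {"tx": 0, "ty": 0, "tz": 0, "wx": 0, "wy": 0, "wz": 0, "gripper": 0.3},
    {"tx": 0, "ty": 0, "tz": 0, "wx": 0, "wy": 0, "wz": 0, "gripper": 0.3},
    {"tx": 0, "ty": 0, "tz": 0, "wx": 0, "wy": 0, "wz": 0, "gripper": 0.3},
  ],
  grip_force=35,
)

```text
time: 10.3
tcp_pos: [0.4618, 0.2173, 0.0547]
orientation: [-2.566, 1.57, 0.432]
force: [0.1, 0.1, 4.5]
finger_gap: 0.0443
```

play_rows(
  commands=[
    {"tx": -0.1, "ty": 0, "tz": 0, "wx": 0, "wy": 0, "wz": 0, "gripper": 0.3},
    {"tx": -0.2, "ty": 0, "tz": 0, "wx": 0, "wy": 0, "wz": 0, "gripper": 0.3},
    {"tx": -0.4, "ty": 0, "tz": 0, "wx": 0, "wy": 0, "wz": 0, "gripper": 0.3},
    {"tx": -0.5, "ty": 0, "tz": 0, "wx": 0, "wy": 0, "wz": 0, "gripper": 0.3},
    {"tx": -0.5, "ty": 0, "tz": 0, "wx": 0, "wy": 0, "wz": 0, "gripper": 0.3},
    {"tx": -0.5, "ty": 0, "tz": 0, "wx": 0, "wy": 0, "wz": 0, "gripper": 0.3},
    {"tx": -0.4, "ty": 0, "tz": 0, "wx": 0, "wy": 0, "wz": 0, "gripper": 0.3},
    {"tx": -0.2, "ty": 0, "tz": 0, "wx": 0, "wy": 0, "wz": 0, "gripper": 0.3},
    {"tx": 0, "ty": 0, "tz": 0, "wx": 0, "wy": 0, "wz": 0, "gripper": 0.3},
    {"tx": 0, "ty": 0, "tz": 0, "wx": 0, "wy": 0, "wz": 0, "gripper": 0.3},
  ],
)

```text
time: 11.13
tcp_pos: [0.4612, 0.2171, 0.1244]
orientation: [-2.565, 1.57, 0.433]
force: [-0.4, -0.9, -0.7]
finger_gap: 0.0444
```

```bash
python3 look.py 4; python3 - <<'E'
from h import *
from workcell import arm
import cv2,numpy as np
a=cv2.imread("pics/side4.png")[180:420,140:400];b=cv2.imread("pics/top4.png")[140:300,130:310]
o=np.hstack([cv2.resize(a,(425,392)),cv2.resize(b,(375,392))]);cv2.imwrite("pics/c4.png",o)
# goal: strip centre at rest; grip 57 mm ahead of it
y=np.radians(4.5); g=np.array([.5615,-.2065])-.057*np.array([np.cos(y),np.sin(y)]); print(g)
go(arm.get_obs(),[*g,.054+.03],y); print(arm.get_obs()["qpos"].round(2))
E
```

```text
top (163, 198, 42, 58) [548.2 238.2] [115.2  75.1] -9.1
side (250, 308, 69, 29) [554.2 143.3] [97.3 49. ] -8.4
[ 0.50467571 -0.21097217]
t 11.2333 tcp [0.4606 0.2168 0.1235] F [-0.7 -0.8 -0.7] gap 0.0444
turn [-2.54  0.02 -0.01] shift after turn [ 1.58 17.2  -0.41] shift now [ 1.59 16.68 -4.19]
Rt [[0.0, 0.078, -0.997], [0.0, -0.997, -0.078], [-1.0, 0.0, -0.0]] R [[-0.001, -0.143, -0.99], [-0.001, -0.99, 0.143], [-1.0, 0.001, 0.001]]
[0.39 0.08 2.09 0.   0.98 2.1 ]
```

View pics/c4.png

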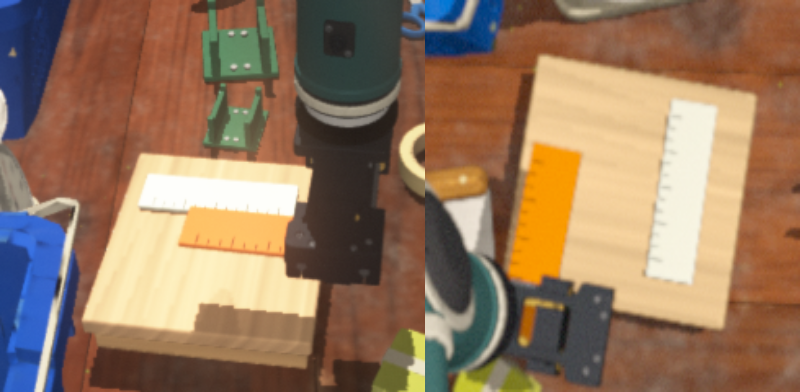

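The crop shows the strip held by its end and clear of the riser, with the white strip unmoved. I'll triangulate the far end to check that it hangs level.

```bash
python3 - <<'E'
from h import *
T=pickle.load(open("top4.pkl","rb"));S=pickle.load(open("side4.pkl","rb"))
def tri(a,b):
    P=[]
    for c,p in((T,a),(S,b)):
        A=ray(c,[p],0.)[0];B=ray(c,[p],.3)[0];P.append((A,(B-A)/np.linalg.norm(B-A)))
    M=sum(np.eye(3)-np.outer(d,d) for _,d in P);v=sum((np.eye(3)-np.outer(d,d))@a for a,d in P)
    x=np.linalg.solve(M,v);print((x*1000).round(1),[round(1000*np.linalg.norm(np.cross(x-a,d)),1) for a,d in P])
tri((182.8,198.4),(250.1,331.9));tri((204.9,202),(254.4,306.7))
E
```

```text
[594.5 218.7 114.4] [np.float64(0.3), np.float64(0.3)]
[589.6 175.  118.5] [np.float64(2.0), np.float64(2.0)]
```

The far end hangs about 8 mm low (~0.06 rad), which is fine. I'll carry it across to the rest.

play_rows(
  commands=[
    {"tx": -0.4, "ty": 0, "tz": 0, "wx": -0.5, "wy": 0, "wz": 0, "gripper": 0.3},
    {"tx": -0.3, "ty": 0, "tz": 0, "wx": -0.8, "wy": 0, "wz": 0, "gripper": 0.3},
    {"tx": 0, "ty": 0.2, "tz": 0, "wx": -0.8, "wy": 0, "wz": 0, "gripper": 0.3},
    {"tx": 0, "ty": 0.5, "tz": 0, "wx": -0.44, "wy": 0, "wz": 0, "gripper": 0.3},
    {"tx": 0, "ty": 0.9, "tz": 0, "wx": 0, "wy": 0, "wz": 0, "gripper": 0.3},
    {"tx": 0, "ty": 0.9, "tz": 0, "wx": 0, "wy": 0, "wz": 0, "gripper": 0.3},
    {"tx": 0, "ty": 0.9, "tz": 0, "wx": 0, "wy": 0, "wz": 0, "gripper": 0.3},
    {"tx": 0, "ty": 0.9, "tz": 0, "wx": 0, "wy": 0, "wz": 0, "gripper": 0.3},
    {"tx": 0, "ty": 0.9, "tz": 0, "wx": 0, "wy": 0, "wz": 0, "gripper": 0.3},
    {"tx": 0, "ty": 0.9, "tz": 0, "wx": 0, "wy": 0, "wz": 0, "gripper": 0.3},
  ],
)

```text
time: 12.07
tcp_pos: [0.4714, 0.0639, 0.1407]
orientation: [0.021, 1.569, -3.042]
force: [0.0, -0.6, -0.3]
finger_gap: 0.0444
```

play_rows(
  commands=[
    {"tx": 0, "ty": 0.9, "tz": 0, "wx": 0, "wy": 0, "wz": 0, "gripper": 0.3},
    {"tx": 0, "ty": 0.9, "tz": 0, "wx": 0, "wy": 0, "wz": 0, "gripper": 0.3},
    {"tx": 0, "ty": 0.9, "tz": 0, "wx": 0, "wy": 0, "wz": 0, "gripper": 0.3},
    {"tx": 0, "ty": 0.9, "tz": 0, "wx": 0, "wy": 0, "wz": 0, "gripper": 0.3},
    {"tx": 0, "ty": 0.9, "tz": 0, "wx": 0, "wy": 0, "wz": 0, "gripper": 0.3},
    {"tx": 0, "ty": 0.9, "tz": 0, "wx": 0, "wy": 0, "wz": 0, "gripper": 0.3},
    {"tx": 0, "ty": 0.9, "tz": 0, "wx": 0, "wy": 0, "wz": 0, "gripper": 0.3},
    {"tx": 0, "ty": 0.9, "tz": 0, "wx": 0, "wy": 0, "wz": 0, "gripper": 0.3},
    {"tx": 0, "ty": 0.9, "tz": 0, "wx": 0, "wy": 0, "wz": 0, "gripper": 0.3},
    {"tx": 0, "ty": 0.9, "tz": 0, "wx": 0, "wy": 0, "wz": 0, "gripper": 0.3},
  ],
)

```text
time: 12.9
tcp_pos: [0.4891, -0.1602, 0.1406]
orientation: [-0.448, 1.569, 2.772]
force: [-0.2, 0.6, -1.2]
finger_gap: 0.0437
```

```bash
python3 - <<'E'
from h import *
from workcell import arm
go(arm.get_obs(),[.5037,-.211,.054+.03],np.radians(4.5)); print(arm.get_obs()["qpos"].round(2))
E
```

```text
t 12.9 tcp [ 0.4891 -0.1602  0.1406] F [-0.2  0.6 -1.2] gap 0.0437
turn [0.   0.02 0.01] shift after turn [ 2.26  2.07 -0.42] shift now [ 2.26  2.07 -0.43]
Rt [[0.0, 0.078, -0.997], [0.0, -0.997, -0.078], [-1.0, 0.0, -0.0]] R [[-0.002, 0.079, -0.997], [0.001, -0.997, -0.079], [-1.0, -0.001, 0.002]]
[-0.36  0.07  2.06  0.    1.02  1.13]
```

play_rows(
  commands=[
    {"tx": 0, "ty": 0.7, "tz": -0.14, "wx": 0, "wy": 0, "wz": 0, "gripper": 0.3},
    {"tx": 0, "ty": 0.6, "tz": -0.14, "wx": 0, "wy": 0, "wz": 0, "gripper": 0.3},
    {"tx": 0, "ty": 0.5, "tz": -0.14, "wx": 0, "wy": 0, "wz": 0, "gripper": 0.3},
    {"tx": 0.3, "ty": 0.27, "tz": 0, "wx": 0, "wy": 0, "wz": 0, "gripper": 0.3},
    {"tx": 0.3, "ty": 0, "tz": 0, "wx": 0, "wy": 0, "wz": 0, "gripper": 0.3},
    {"tx": 0.3, "ty": 0, "tz": 0, "wx": 0, "wy": 0, "wz": 0, "gripper": 0.3},
    {"tx": 0.3, "ty": 0, "tz": 0, "wx": 0, "wy": 0, "wz": 0, "gripper": 0.3},
    {"tx": 0.1, "ty": 0, "tz": 0, "wx": 0, "wy": 0, "wz": 0, "gripper": 0.3},
    {"tx": 0, "ty": 0, "tz": 0, "wx": 0, "wy": 0, "wz": 0, "gripper": 0.3},
    {"tx": 0, "ty": 0, "tz": 0, "wx": 0, "wy": 0, "wz": 0, "gripper": 0.3},
  ],
)

```text
time: 13.73
tcp_pos: [0.5041, -0.2094, 0.1088]
orientation: [-0.612, 1.57, 2.609]
force: [0.4, -0.0, -0.5]
finger_gap: 0.044
```

```bash
python3 look.py 5; python3 - <<'E'
from h import *
from workcell import arm
a=cv2.imread("pics/side5.png")[130:250,210:340];b=cv2.imread("pics/top5.png")[170:270,340:460]
o=np.hstack([cv2.resize(a,(425,392)),cv2.resize(b,(375,312))[:,:].copy() if 0 else cv2.copyMakeBorder(cv2.resize(b,(375,312)),0,80,0,0,0)]);cv2.imwrite("pics/c5.png",o)
o=arm.get_obs();go(o,[.5037,-.211,.054],np.radians(4.5))
T=pickle.load(open("top5.pkl","rb"))
for k in blobs(mask(T,(5,150,60),(25,255,255)),200):
    x,y,w,h=cv2.boundingRect(k)
    if 340<x<460 and 150<y<260: print((x,y,w,h),*rect(T,k,.105))
E
```

```text
t 13.8333 tcp [ 0.5047 -0.2098  0.1096] F [ 0.5 -0.2 -0.1] gap 0.044
turn [ 0.01 -0.01 -0.  ] shift after turn [2.22 0.04 0.04] shift now [2.22 0.04 0.05]
Rt [[0.0, 0.078, -0.997], [0.0, -0.997, -0.078], [-1.0, 0.0, -0.0]] R [[0.001, 0.079, -0.997], [-0.0, -0.997, -0.079], [-1.0, 0.0, -0.001]]
```

View pics/c5.png

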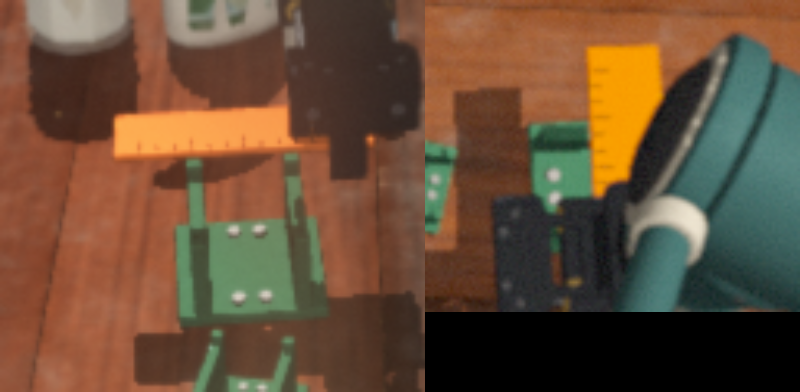

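The crop shows the strip above the large rest, running across both bars and between the lips. I'll lower it.

play_rows(
  commands=[
    {"tx": 0.2, "ty": 0.04, "tz": 0.04, "wx": 0, "wy": 0, "wz": 0, "gripper": 0.3},
    {"tx": 0.4, "ty": 0, "tz": 0, "wx": 0, "wy": 0, "wz": 0, "gripper": 0.3},
    {"tx": 0.4, "ty": 0, "tz": 0, "wx": 0, "wy": 0, "wz": 0, "gripper": 0.3},
    {"tx": 0.4, "ty": 0, "tz": 0, "wx": 0, "wy": 0, "wz": 0, "gripper": 0.3},
    {"tx": 0.3, "ty": 0, "tz": 0, "wx": 0, "wy": 0, "wz": 0, "gripper": 0.3},
    {"tx": 0.2, "ty": 0, "tz": 0, "wx": 0, "wy": 0, "wz": 0, "gripper": 0.3},
    {"tx": 0.06, "ty": 0, "tz": 0, "wx": 0, "wy": 0, "wz": 0, "gripper": 0.3},
    {"tx": 0.06, "ty": 0, "tz": 0, "wx": 0, "wy": 0, "wz": 0, "gripper": 0.3},
    {"tx": 0, "ty": 0, "tz": 0, "wx": 0, "wy": 0, "wz": 0, "gripper": 0.3},
    {"tx": 0, "ty": 0, "tz": 0, "wx": 0, "wy": 0, "wz": 0, "gripper": 0.3},
  ],
)

```text
time: 14.67
tcp_pos: [0.5038, -0.2113, 0.059]
orientation: [2.654, 1.57, -0.409]
force: [1.1, -0.7, -0.2]
finger_gap: 0.0443
```

play_rows(
  commands=[
    {"tx": 0.04, "ty": 0, "tz": 0, "wx": 0, "wy": 0, "wz": 0, "gripper": 0.3},
    {"tx": 0.04, "ty": 0, "tz": 0, "wx": 0, "wy": 0, "wz": 0, "gripper": 0.3},
    {"tx": 0.02, "ty": 0, "tz": 0, "wx": 0, "wy": 0, "wz": 0, "gripper": 0.3},
    {"tx": 0, "ty": 0, "tz": 0, "wx": 0, "wy": 0, "wz": 0, "gripper": 0.3},
    {"tx": 0, "ty": 0, "tz": 0, "wx": 0, "wy": 0, "wz": 0, "gripper": 0.3},
    {"tx": 0, "ty": 0, "tz": 0, "wx": 0, "wy": 0, "wz": 0, "gripper": 0.3},
    {"tx": 0, "ty": 0, "tz": 0, "wx": 0, "wy": 0, "wz": 0, "gripper": 0.3},
    {"tx": 0, "ty": 0, "tz": 0, "wx": 0, "wy": 0, "wz": 0, "gripper": 0.3},
    {"tx": 0, "ty": 0, "tz": 0, "wx": 0, "wy": 0, "wz": 0, "gripper": 0.3},
    {"tx": 0, "ty": 0, "tz": 0, "wx": 0, "wy": 0, "wz": 0, "gripper": 0.3},
  ],
)

```text
time: 15.5
tcp_pos: [0.5035, -0.2111, 0.0562]
orientation: [-2.766, 1.571, 0.454]
force: [-0.4, -0.4, -0.8]
finger_gap: 0.0445
```

play_rows(
  commands=[
    {"tx": 0.04, "ty": 0, "tz": 0, "wx": 0, "wy": 0, "wz": 0, "gripper": 0.3},
    {"tx": 0.04, "ty": 0, "tz": 0, "wx": 0, "wy": 0, "wz": 0, "gripper": 0.3},
    {"tx": 0, "ty": 0, "tz": 0, "wx": 0, "wy": 0, "wz": 0, "gripper": 0.3},
    {"tx": 0, "ty": 0, "tz": 0, "wx": 0, "wy": 0, "wz": 0, "gripper": 0.3},
    {"tx": 0, "ty": 0, "tz": 0, "wx": 0, "wy": 0, "wz": 0, "gripper": 0.3},
    {"tx": 0, "ty": 0, "tz": 0, "wx": 0, "wy": 0, "wz": 0, "gripper": 0.3},
    {"tx": 0, "ty": 0, "tz": 0, "wx": 0, "wy": 0, "wz": 0, "gripper": 0.3},
    {"tx": 0, "ty": 0, "tz": 0, "wx": 0, "wy": 0, "wz": 0, "gripper": 0.3},
    {"tx": 0, "ty": 0, "tz": 0, "wx": 0, "wy": 0, "wz": 0, "gripper": 0.3},
    {"tx": 0, "ty": 0, "tz": 0, "wx": 0, "wy": 0, "wz": 0, "gripper": 0.3},
  ],
)

```text
time: 16.33
tcp_pos: [0.5037, -0.2112, 0.0545]
orientation: [2.577, 1.57, -0.486]
force: [-1.1, 0.2, 5.4]
finger_gap: 0.0442
```

```bash
python3 look.py 6; python3 - <<'E'
from h import *
a=cv2.imread("pics/side6.png")[130:250,210:340];b=cv2.imread("pics/top6.png")[170:270,340:460]
cv2.imwrite("pics/c6.png",np.hstack([cv2.resize(a,(425,392)),cv2.copyMakeBorder(cv2.resize(b,(375,312)),0,80,0,0,0)]))
E
```

```text
(no output)
```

View pics/c6.png

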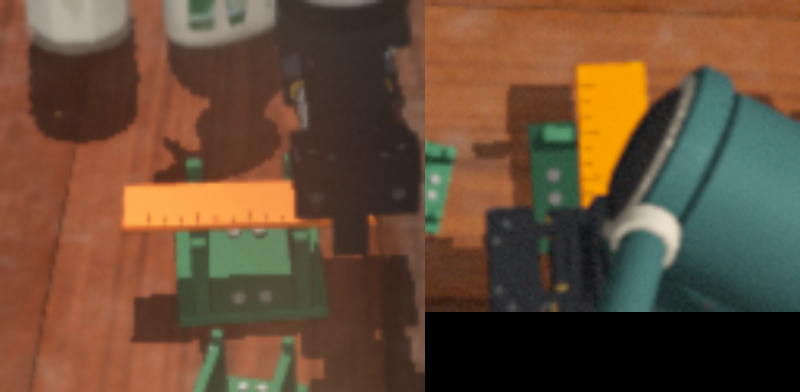

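The crop shows the strip lying across both bars with the lips clear on either side, and the 5.4 N reading confirms contact. I'll release it and retreat upward.

play_rows(
  commands=[
    {"tx": -0.02, "ty": 0, "tz": 0, "wx": 0, "wy": 0, "wz": 0, "gripper": 0.6},
    {"tx": 0, "ty": 0, "tz": 0, "wx": 0, "wy": 0, "wz": 0, "gripper": 0.6},
    {"tx": 0, "ty": 0, "tz": 0, "wx": 0, "wy": 0, "wz": 0, "gripper": 0.75},
    {"tx": 0, "ty": 0, "tz": 0, "wx": 0, "wy": 0, "wz": 0, "gripper": 0.75},
    {"tx": 0, "ty": 0, "tz": 0, "wx": 0, "wy": 0, "wz": 0, "gripper": 0.75},
    {"tx": 0, "ty": 0, "tz": 0, "wx": 0, "wy": 0, "wz": 0, "gripper": 0.75},
    {"tx": 0, "ty": 0, "tz": 0, "wx": 0, "wy": 0, "wz": 0, "gripper": 0.75},
    {"tx": -0.1, "ty": 0, "tz": 0, "wx": 0, "wy": 0, "wz": 0, "gripper": 0.75},
    {"tx": -0.3, "ty": 0, "tz": 0, "wx": 0, "wy": 0, "wz": 0, "gripper": 0.75},
    {"tx": -0.5, "ty": 0, "tz": 0, "wx": 0, "wy": 0, "wz": 0, "gripper": 0.75},
  ],
)

```text
time: 17.27
tcp_pos: [0.5025, -0.2106, 0.0768]
orientation: [-0.529, 1.568, 2.691]
force: [-0.5, -0.8, 0.0]
finger_gap: 0.0662
```

play_rows(
  commands=[
    {"tx": -1, "ty": 0, "tz": 0, "wx": 0, "wy": 0, "wz": 0, "gripper": 0.75},
    {"tx": -1, "ty": 0, "tz": 0, "wx": 0, "wy": 0, "wz": 0, "gripper": 0.75},
    {"tx": -1, "ty": 0, "tz": 0, "wx": 0, "wy": 0, "wz": 0, "gripper": 0.75},
    {"tx": -1, "ty": -1, "tz": 0, "wx": 0, "wy": 0, "wz": 0, "gripper": 0.75},
    {"tx": -1, "ty": -1, "tz": 0, "wx": 0, "wy": 0, "wz": 0, "gripper": 0.75},
    {"tx": 0, "ty": -1, "tz": 0, "wx": 0, "wy": 0, "wz": 0, "gripper": 0.75},
    {"tx": 0, "ty": -1, "tz": 0, "wx": 0, "wy": 0, "wz": 0, "gripper": 0.75},
    {"tx": 0, "ty": -1, "tz": 0, "wx": 0, "wy": 0, "wz": 0, "gripper": 0.75},
    {"tx": 0, "ty": -1, "tz": 0, "wx": 0, "wy": 0, "wz": 0, "gripper": 0.75},
    {"tx": 0, "ty": -1, "tz": 0, "wx": 0, "wy": 0, "wz": 0, "gripper": 0.75},
  ],
)

```text
time: 18.1
tcp_pos: [0.4898, -0.0356, 0.204]
orientation: [2.957, 1.568, -0.106]
force: [-0.0, 0.1, 0.7]
finger_gap: 0.0667
```

play_rows(
  commands=[
    {"tx": 0, "ty": -1, "tz": 0.5, "wx": 0, "wy": 0, "wz": 0, "gripper": 0.75},
    {"tx": 0, "ty": -1, "tz": 0, "wx": 0, "wy": 0, "wz": 0, "gripper": 0.75},
    {"tx": 0, "ty": -1, "tz": 0, "wx": 0, "wy": 0, "wz": 0, "gripper": 0.75},
    {"tx": 0, "ty": 0, "tz": 0, "wx": 0, "wy": 0, "wz": 0, "gripper": 0.75},
    {"tx": 0, "ty": 0, "tz": 0, "wx": 0, "wy": 0, "wz": 0, "gripper": 0.75},
    {"tx": 0, "ty": 0, "tz": 0, "wx": 0, "wy": 0, "wz": 0, "gripper": 0.75},
    {"tx": 0, "ty": 0, "tz": 0, "wx": 0, "wy": 0, "wz": 0, "gripper": 0.75},
    {"tx": 0, "ty": 0, "tz": 0, "wx": 0, "wy": 0, "wz": 0, "gripper": 0.75},
    {"tx": 0, "ty": 0, "tz": 0, "wx": 0, "wy": 0, "wz": 0, "gripper": 0.75},
    {"tx": 0, "ty": 0, "tz": 0, "wx": 0, "wy": 0, "wz": 0, "gripper": 0.75},
  ],
)

```text
time: 18.93
tcp_pos: [0.4715, 0.0364, 0.2022]
orientation: [0.218, 1.571, -2.846]
force: [-0.4, 0.1, -0.0]
finger_gap: 0.0661
```

```bash
python3 look.py 7; python3 - <<'E'
from h import *
T=pickle.load(open("top7.pkl","rb"));S=pickle.load(open("side7.pkl","rb"))
for n,c,b in(("top",T,(340,150,460,270)),("side",S,(200,130,340,260))):
    for k in blobs(mask(c,(5,150,100),(25,255,255))[:b[3]]*1,150):
        x,y,w,h=cv2.boundingRect(k)
        if b[0]<x<b[2] and b[1]<y<b[3]: print(n,"orange",(x,y,w,h),*rect(c,k,.055))
    for k in blobs(mask(c,*WH),600):
        x,y,w,h=cv2.boundingRect(k)
        if 25<min(w,h) and max(w,h)<110 and 200<x<300 and 150<y<330: print(n,"white",(x,y,w,h),*rect(c,k,.055))
a=cv2.imread("pics/side7.png")[130:330,200:360];b=cv2.imread("pics/top7.png")[160:280,200:450]
o=np.zeros((450,800,3),np.uint8);o[:450,:360]=cv2.resize(a,(360,450));o[:210,362:800]=cv2.resize(b,(438,210));cv2.imwrite("pics/c7.png",o)
E
```

```text
side white (225, 286, 97, 28) [572.4  95.1] [148.9  46.9] -7.1
```

View pics/c7.png

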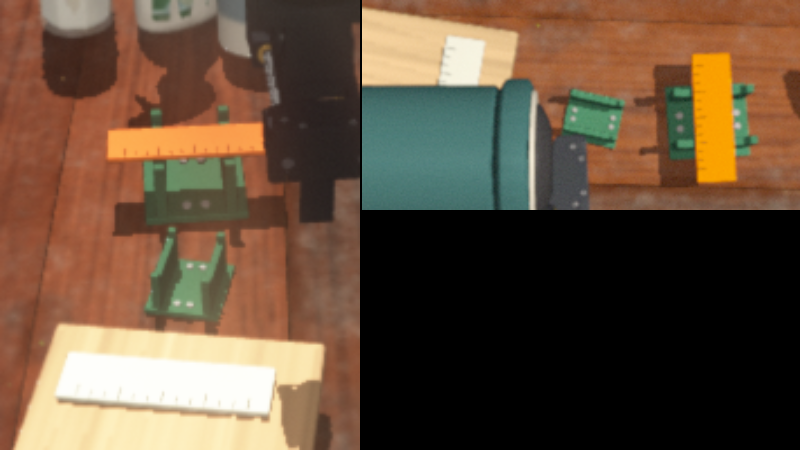

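The crop shows the strip lying across both bars of the large rest (centre about (714,118) in the right half), between the lips and free of the gripper. The white strip is within 0.2 mm of its first measurement. Now a check with a tighter colour mask.

```bash
python3 - <<'E'
from h import *
for n,b in(("top",(380,170,425,275)),("side",(200,160,340,215))):
    c=pickle.load(open(n+"7.pkl","rb")); m=mask(c,(8,190,195),(22,255,255)); q=np.zeros_like(m);q[b[1]:b[3],b[0]:b[2]]=m[b[1]:b[3],b[0]:b[2]]
    for k in blobs(q,150): print(n,cv2.boundingRect(k),*rect(c,k,.055))
from workcell import arm
o=arm.get_obs();print(o["time"],o["force"].round(1),abs(o["dq"]).max())
E
```

```text
top (388, 190, 26, 74) [ 560.5 -206.4] [150.2  45.5] 3.4
19.0333 [-0.6 -0.5  0.5] 0.004198012594853189
```

```bash
python3 -c "
from workcell import arm
print(arm.job_done())"
```

```text
the job is handed in; nothing more can be done
None
```

The orange strip is on the large green rest and the job is handed in, at about 19 s of the 48 s allowed. I pressed it with shut fingertips (5 to 9 N) and slid it 62 mm until about 38 mm hung over. I then gripped it across its width by that end, lifted it and lowered it onto both bars.

Last checks, taken just before handing in:
- **Orange strip:** its centre measured (560.5, -206.4) mm against the rest's (561.5, -206.5) mm, so it is about 1 mm off. Its angle was 3.4° against the rest's roughly 4.5°. It measured 150 x 45.5 mm at the expected height, which fits it lying level.
- **White strip:** it was within 0.2 mm of its first position in the side view. The arm hid it in the last top view.
- **Robot:** the gripper was clear of everything and the arm was still.
- **Disagreements:** the two cameras differed by about 4 mm in y on the strip's start position. The last orange check rests on the top view alone, because the side-view mask found nothing to measure. Contact between the strip and both bars at the end was judged from the picture, not measured.

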